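# Pin a steering link into its clevis on the assembly jig

### The job

On the assembly jig, slide the flat steel link along its channel until the hole in its tongue lines up inside the clevis, then press the clevis pin down through both until its head sits on the clevis. The clevis was bolted down by eye somewhere along its slots, so feel for where it is. Leave the other things on the bench where they are.

Things in the scene. Friction and masses are not known exactly. Their poses are not given: they have to be found in the camera images.
- jig: Assembly jig, bolted to the bench: aluminium base plate (x -135 to +95 mm, 100 wide, 8 thick); origin at bench height on the channel's centre line; x runs along the channel towards the clevis, z up. The channel (x -125 to +30 mm, y = 0) has its floor 20 mm above the bench between rails 34 mm apart whose tops are 28 mm up. The plate is clear beyond the clevis.
- clevis_slots (a point): Middle of the slots in the jig plate, 60 mm ahead of the jig's origin, 8 mm up. The dark steel clevis is bolted rigidly within 10 mm of it along the jig's x: its exact place is NOT measured; feel or see it. Clevis: 36 mm long in x (flat ends 18 mm either side of the pin axis), 54 wide, top 42 mm above the bench; open along x, 38 wide, from 19.5 to 32 mm up. Pin axis at jig y = 0.
- link_lug (a point): Centre of the upright lug of the loose steel link (about 0.25 to 0.5 kg); x along the link towards its hole, z up. The lug is a plate 10 mm thick in x, 30 wide, from 30 to 62 mm above the bench as it lies in the channel (this point 46 mm up). The hole (12.5 mm, through) is centred 100 mm ahead of this point. Pushed by the lug, the link slides either way with slight friction.
- link: The same link; origin on its underside, midway between lug and hole, 50 mm from each; x points to the hole. A bar 32 mm wide, 10 thick, from 58 mm behind the origin to 78 mm ahead, lying on the channel floor with 1 mm play each side. It starts at least 25 mm short of lining up.
- pin (a joint): Travel down (m) of the clevis pin: 0 at the start (nose 3 mm above the link), 0.022 with its head on the clevis. It stays upright where left and takes 4 N to move. Head: disc 24 mm across, top 72 mm above the bench, 50 when home. Shank 10 mm, nose tapers to 7: it enters the link's hole from up to 2.5 mm off and draws it in line; if it hangs part-way, press again; further off it stops hard on the link at 3 mm.
- wheel: a rubber-tyred model wheel lying flat, 64 mm across, 24 mm high, a bystander
- parts_tray: a grey plastic tray of nuts, 80 x 60 x 22 mm, a bystander
- wrench: a 130 mm steel wrench lying flat, a bystander
- mug: a blue mug, 80 mm across, 90 mm high, a bystander
- jar: a clear jar with a steel lid, 64 mm across, 90 mm high, a bystander
- tape_roll: a brown roll, 96 mm across, 24 mm high, lying flat, a bystander
- screwdriver: a screwdriver lying flat, a bystander
There are look-alikes about, which are no part of the job. What is shaped like the link but green is not meant.

How it is judged:
By the outcome, as a careful person would: the job done as asked, in the order asked, and still so for the second after the job is handed in, with the robot touching nothing.
It also fails if it takes over 48 s, if anything falls off the work surface, if the arm or the gripper's body presses on something with over 40 N, if the wrist force passes 120 N, or if a joint passes its speed limit or range.

### The arm

A 7-joint arm with a two-finger parallel gripper is mounted at the origin on the work surface. World frame = base frame: x ahead of the robot, y to its left, z up, the work surface at z = 0. Lengths are in m, angles in degrees, forces in N, time in s.
With the tool pointing down it reaches from about 0.35 to 0.775 m from the base axis. Payload 3.1 kg.
Tool frame: the origin (TCP) lies on the centre line of the jaws, within the pads' length; the fingertips stand 17 mm ahead of it and the grasp point (between the pads) lies 2 mm behind it (robot.tip_reach is the distance from the TCP to the fingertips, in m); z points along the fingers, y is the line along which they close (so a half turn about z gives the same grasp; the last joint's range is limited). The gripper opens to 85 mm and grips with 20 to 120 N. Pads are 22 mm wide; open, the fingers measure 114 mm over their backs; the gripper's body (76 mm by 85 mm) begins 54 mm behind the grasp point. The pads swing forward as they close: fully open they stand 13 mm farther back than shut.
Start: joints at [62.813, 17.813, 0.802, 86.603, -0.252, 75.585, -1.558], TCP at [0.231, -0.499, 0.248] pointing down, gripper open.
Joint ranges: [-154.91, 154.91], [-16.99, 109.72], [-72.82, 74.43], [7.12, 147.25], [-82.49, 262.49], [11.32, 116.49], [-174.64, 174.64]. Speed limits (degrees/s): [159.86, 159.86, 180, 180, 180, 180, 180].

### API

Orientations are given as [roll, pitch, yaw] about the fixed x, y, z axes, in that order (R = Rz(yaw) Ry(pitch) Rx(roll)).
In Python, from station import robot, fingers, vision, workorder, recognise gives the robot as it stands. Calls block until the motion is done:
- robot.move_to(position, orientation): joint-space move of the TCP to a pose.
- robot.line_to(position, orientation=None, velocity=0.15, f_stop=None): straight line of the TCP; orientation=None keeps the orientation; velocity is the mean speed in m/s. With f_stop (N) it stops when the force on the tool has changed by that much, and returns True; else False.
- robot.move_j(angles): joint-space move.
- fingers.gripper_to(opening, force=None): opening from 0.0 (shut) to 1.0 (fully open); force is the grip in N (None keeps the last); returns when the fingers have stopped.
- robot.pause(seconds).
- robot.inverse_kinematics(position, orientation): joint angles nearest the present ones, or None.
- vision.grab_frame(name): name is "scene" or "top" or "wrist"; returns the picture (480x640x3 uint8, red, green, blue); there is no depth.
- vision.calibration(name): a dict with "mtx" (3x3 intrinsics, pixels), "k1" (the pictures are not rectified: a ray, as slopes to the right and down, at radius r is drawn at 1 + k1 r^2 times it, then the intrinsics apply), "extrinsics" (4x4, takes a point from world to camera coordinates); the wrist camera has in their place "T_tool_cam" (4x4, takes a point from camera to tool coordinates, whose origin is the TCP and whose axes are the flange's). Camera axes: x right, y up, looking along -z (the intrinsics and any distortion apply to the point x, -y, -z); pixel columns grow to the right and rows downward; lengths in m; the calibration is good to about 2 mm. A picture is of the moment at which its call begins: read the wrist's pose just before it. calibration takes no time and is no camera call.
A pose or a line that the arm cannot do raises robot.PlanningError and nothing moves.
- workorder.close_job(): hands the job in; it is judged then, once.
Trained networks look in the newest picture that a camera, given by its name, has taken for a name from the list of things; names that differ only in an ending like _2 or _b are one class to them, and where a whole thing is asked for, a point or a joint stands for the part that bears it (a point fixed in the world has none). Each returns a list of dicts, best first, with "p" (0 to 1); they miss things now and then, are a little off and sometimes report something else, mostly with a low value. They report only what shows in the picture. A call takes as long as a camera call. They do not tell look-alikes from the thing itself.
- recognise(label, camera): "rect" ([centre column, centre row, width, height] in pixels, round what is visible of it).
Readings, each from a call of its own:
- robot.current_time_s(): time.
- robot.current_joint_positions(): joint angles.
- robot.current_dq(): joint speeds.
- robot.current_joint_torque(): joint torques, N m.
- robot.current_tool_pos(): TCP position.
- robot.current_eef_rot(): TCP orientation.
- robot.current_contact_force(): force on the tool from outside, world axes, zero at the start.
- robot.current_torque(): the same for the moment, N m.
- robot.current_finger_gap(): opening from 0.0 (shut) to 1.0 (fully open).
- robot.current_gripper_force(): force on a finger pad.
Only numpy, scipy, OpenCV 4.12 (cv2) and the standard library are available. Lean on these libraries where they do the work, as an engineer would, in place of code of your own. Each camera call takes 0.05 s, during which the arm holds its last target. There are 200 camera calls.

## Working session

There is one attempt and no reset: what is moved stays moved. The work goes in short steps, each a Python script; the robot and the scene stay as the last script left them, time stands still between calls to the robot, and variables do not carry over. Pictures are saved under pics/ and viewed, at most 10 in all, crops included, and the job is handed in when it is done.

```bash
mkdir -p pics; ls
python3 - <<'E'
from station import robot, fingers, vision, workorder, recognise
import cv2
for c in ["scene","top"]:
    im=vision.grab_frame(c); cv2.imwrite(f"pics/{c}0.png",im[:,:,::-1])
    for l in ["jig","link","link_lug","pin","wheel"]:
        print(c,l,[(round(d["p"],2),[round(float(v)) for v in d["rect"]]) for d in recognise(l,c)])
    print(vision.calibration(c))
print(vision.calibration("wrist"),robot.current_eef_rot(),robot.current_time_s())
E
```

```text
pics
scene jig [(0.68, [335, 239, 74, 67])]
scene link [(0.95, [254, 225, 32, 46]), (0.95, [276, 296, 19, 48]), (0.82, [338, 232, 34, 39]), (0.66, [311, 219, 29, 35])]
scene link_lug [(0.95, [252, 222, 34, 45]), (0.94, [278, 294, 18, 50]), (0.84, [334, 233, 36, 43])]
scene pin [(0.71, [336, 242, 69, 60]), (0.38, [352, 200, 3, 3])]
scene wheel [(0.93, [383, 235, 23, 24])]
{'mtx': array([[588.87653813,   0.        , 324.8413882 ],
       [  0.        , 588.87653813, 234.62288256],
       [  0.        ,   0.        ,   1.        ]]), 'k1': -0.0375159033144559, 'extrinsics': array([[ 0.69869544,  0.71534929,  0.01000325, -0.40522825],
       [-0.62022248,  0.59869573,  0.5068407 ,  0.31599313],
       [ 0.35657923, -0.36033152,  0.8619817 , -1.8477935 ],
       [ 0.        ,  0.        ,  0.        ,  1.        ]])}
top jig [(0.87, [294, 245, 100, 61])]
top link [(0.65, [359, 322, 19, 60]), (0.62, [393, 234, 47, 54]), (0.56, [293, 245, 57, 24])]
top link_lug [(0.82, [358, 321, 22, 64]), (0.68, [294, 244, 65, 35]), (0.59, [393, 236, 44, 51])]
top pin [(0.4, [254, 253, 5, 7])]
top wheel [(
[... 375 characters left out ...]
-0.00853121,  0.99325711, -1.03836071],
       [ 0.        ,  0.        ,  0.        ,  1.        ]])}
{'mtx': array([[330.46108654,   0.        , 316.18072225],
       [  0.        , 330.46108654, 239.3270077 ],
       [  0.        ,   0.        ,   1.        ]]), 'k1': -0.06275015023840708, 'T_tool_cam': array([[ 3.97740845e-04,  9.46747054e-01,  3.21978037e-01,
         8.27765322e-02],
       [ 9.99999441e-01, -6.91837590e-04,  7.98981756e-04,
         1.44328061e-03],
       [ 9.79190134e-04,  3.21977540e-01, -9.46746801e-01,
        -1.24513123e-01],
       [ 0.00000000e+00,  0.00000000e+00,  0.00000000e+00,
         1.00000000e+00]])} [1.79995305e+02 3.18729166e-03 2.48006887e+01] 0.6
```

Run:
```python
import cv2
im=cv2.imread("pics/top0.png"); cv2.imwrite("pics/top_c.png",cv2.resize(im[150:390,160:480],(800,600),interpolation=cv2.INTER_CUBIC))
im=cv2.imread("pics/scene0.png"); cv2.imwrite("pics/scene_c.png",cv2.resize(im[150:345,200:460],(800,600),interpolation=cv2.INTER_CUBIC))
```

```text
(no output)
```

View pics/top_c.png

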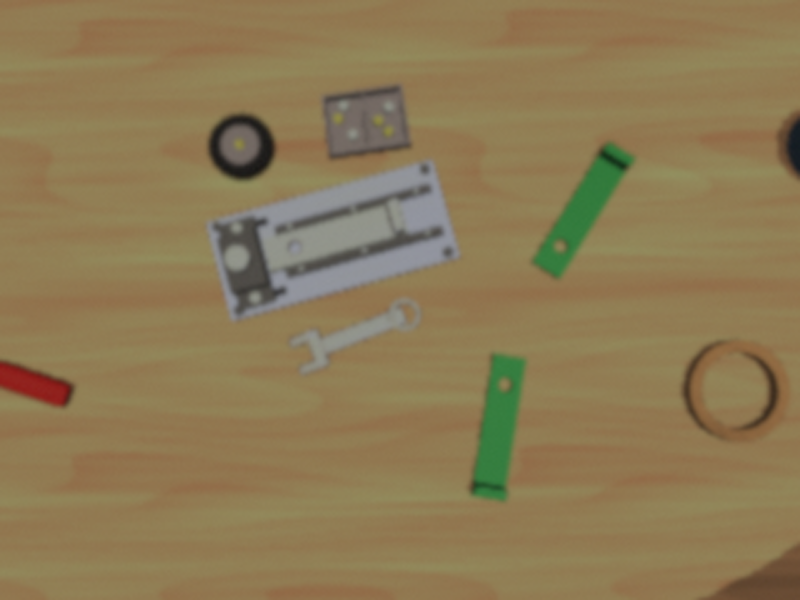

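View pics/scene_c.png

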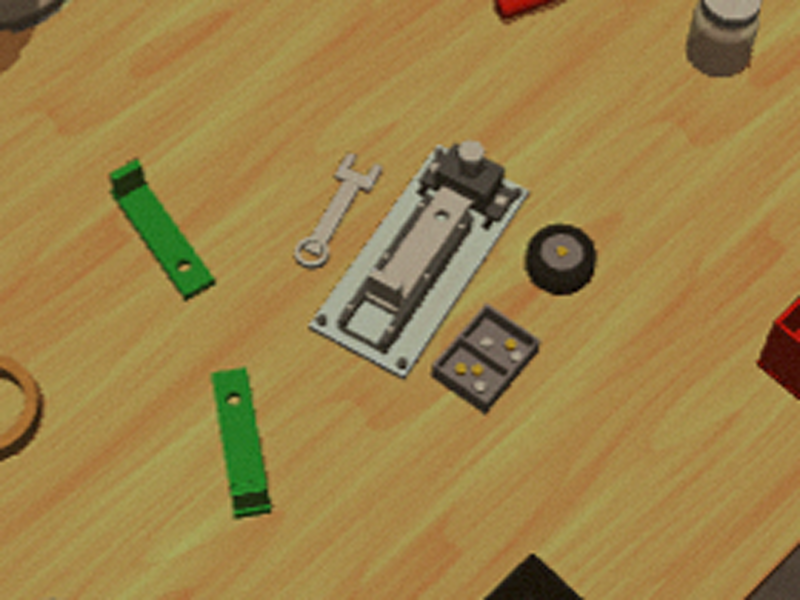

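The top crop shows the steel link in the jig: hole at crop (294,247), lug at (395,213), pin head at (236,258). Candidates in full top-image pixels are the steel link at (293,245), a green link at (393,234) and a green link at (358,321). I choose the steel one at (293,245), since the two green ones are excluded.

```bash
cat > h.py <<'E'
from station import robot, fingers, vision, workorder, recognise
import cv2, numpy as np
from scipy.spatial.transform import Rotation as R
def world2cam(cam,pose=None):
    c=vision.calibration(cam)
    if cam!="wrist": return c,c["extrinsics"]
    T=np.eye(4); T[:3,:3]=R.from_euler('xyz',pose[1],degrees=True).as_matrix(); T[:3,3]=pose[0]
    return c,np.linalg.inv(T@c["T_tool_cam"])
def proj(cam,P,pose=None):
    c,E=world2cam(cam,pose); P=np.atleast_2d(P)
    q=P@E[:3,:3].T+E[:3,3]; s=np.c_[q[:,0],-q[:,1]]/-q[:,2:]
    s=s*(1+c["k1"]*(s**2).sum(1,keepdims=True))
    return s*c["mtx"][0,0]+c["mtx"][:2,2]
def unproj(cam,uv,z,pose=None):
    c,E=world2cam(cam,pose); T=np.linalg.inv(E)
    d=(np.array(uv,float)-c["mtx"][:2,2])/c["mtx"][0,0]; s=d.copy()
    for _ in range(20): s=d/(1+c["k1"]*(s**2).sum())
    v=T[:3,:3]@np.array([s[0],-s[1],-1]); o=T[:3,3]
    return o+v*(z-o[2])/v[2]
def pose(): return (np.array(robot.current_tool_pos()),np.array(robot.current_eef_rot()))
E
python3 - <<'E'
from h import *
f=lambda x,y:(x/2.5+160,y/2.5+150)
for n,p,z in [("bl",(208,222),.008),("tl",(432,160),.008),("tr",(459,256),.008),("br",(233,320),.008),("pin",(236,258),.072),("hole",(294,247),.03),("lug",(397,213),.062)]:
    print(n,unproj("top",f(*p),z).round(4))
a,b,c,d=[unproj("top",f(*p),.008) for p in [(208,222),(432,160),(459,256),(233,320)]]
print(np.hypot(*(a-b)[:2]),np.hypot(*(a-d)[:2]),np.degrees(np.arctan2(*((a-b+d-c)[:2][::-1]))))
m=(a+b+c+d)/4; print(m)
E
```

```text
bl [0.5828 0.1801 0.008 ]
tl [ 0.6395 -0.0396  0.008 ]
tr [ 0.5448 -0.0638  0.008 ]
br [0.487  0.1557 0.008 ]
pin [0.5414 0.1423 0.072 ]
hole [0.5546 0.0937 0.03  ]
lug [ 0.5812 -0.0055  0.062 ]
0.22688788319489733 0.09881809000104436 104.60730976710444
[0.56352552 0.05811131 0.008     ]
```

Run:
```python
from h import *
robot.move_to([0.495,0.08,0.20],[180,0,14.6])
fingers.gripper_to(0.0)
p=pose(); im=vision.grab_frame("wrist"); cv2.imwrite("pics/w0.png",im[:,:,::-1])
print(p,robot.current_time_s(),robot.current_finger_gap())
for l in ["link","link_lug","pin","jig"]: print(l,[(round(d["p"],2),[round(float(v),1) for v in d["rect"]]) for d in recognise(l,"wrist")])
np.save("w0.npy",np.array(p))
```

```text
(array([0.49499286, 0.08004729, 0.20001137]), array([ 1.79998674e+02, -2.41057884e-03,  1.46069885e+01])) 3.6917 -0.0012864020190867932
link [(0.95, [371.8, 153.0, 167.2, 39.6]), (0.82, [443.8, 348.8, 77.1, 119.7]), (0.66, [580.0, 190.2, 114.3, 106.8])]
link_lug [(0.9, [370.0, 151.9, 169.3, 51.2]), (0.61, [582.2, 192.7, 115.5, 108.3]), (0.26, [357.9, 148.0, 253.9, 106.2])]
pin [(0.67, [251.4, 156.6, 31.1, 26.1])]
jig []
```

View pics/w0.png

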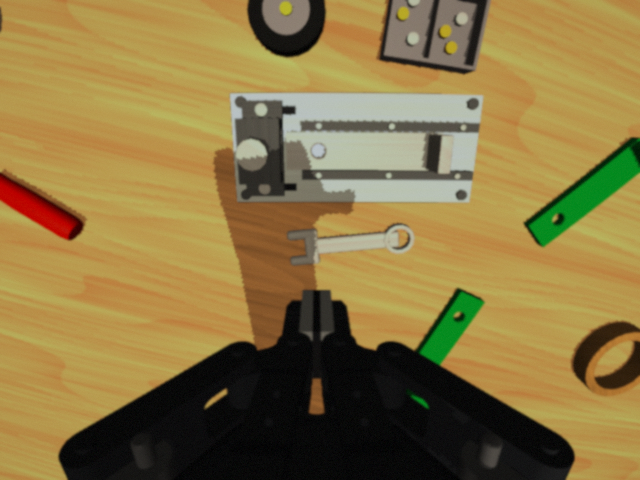

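The wrist view shows the steel link in the jig channel: hole at (318,151), lug at about (440,154), pin head at (251,153). Plate corners are at (231,95), (482,95), (470,202) and (238,202). Both green links are clear of the jig.

Run:
```python
from h import *
p=np.load("w0.npy")
cs=[unproj("wrist",q,.008,p)[:2] for q in [(231,95),(482,95),(470,202),(238,202)]]
a,b,c,d=cs; v=a-b+d-c; yaw=np.arctan2(v[1],v[0]); x=np.array([np.cos(yaw),np.sin(yaw)]); y=np.array([-x[1],x[0]])
o=np.mean(cs,0)+.02*x
print(np.degrees(yaw),o,[np.hypot(*(a-b)),np.hypot(*(c-d)),np.hypot(*(a-d)),np.hypot(*(b-c))])
for n,q,z in [("pin",(251,152),.072),("hole",(318.5,150.5),.03),("lugtop",(446,154),.062),("clevL",(240.5,101),.042),("clevR",(283,103),.042),("clR2",(283,194),.042),("rail",(391,126),.028),("rail2",(391,175),.028)]:
    w=unproj("wrist",q,z,p)[:2]; print(n,w.round(4),np.round([(w-o)@x,(w-o)@y],4))
im=cv2.imread("pics/w0.png")[85:215,220:490]; cv2.imwrite("pics/w0c.png",cv2.resize(im,(800,385),interpolation=cv2.INTER_CUBIC))
```

```text
104.8796412147343 [0.56076948 0.07813494] [np.float64(0.22600285171392054), np.float64(0.2284783356108993), np.float64(0.09771793864920383), np.float64(0.09882946613490107)]
pin [0.5468 0.1425] [ 0.0658 -0.003 ]
hole [0.5578 0.0931] [ 0.0152 -0.001 ]
lugtop [ 0.583  -0.0031] [-0.0842 -0.0006]
clevL [0.5805 0.1638] [ 0.0777 -0.0411]
clevR [0.5874 0.1304] [ 0.0436 -0.0391]
clR2 [0.5154 0.1138] [0.0461 0.0347]
rail [0.5935 0.0383] [-0.0469 -0.0214]
rail2 [0.5537 0.025 ] [-0.0495  0.0205]
```

View pics/w0c.png

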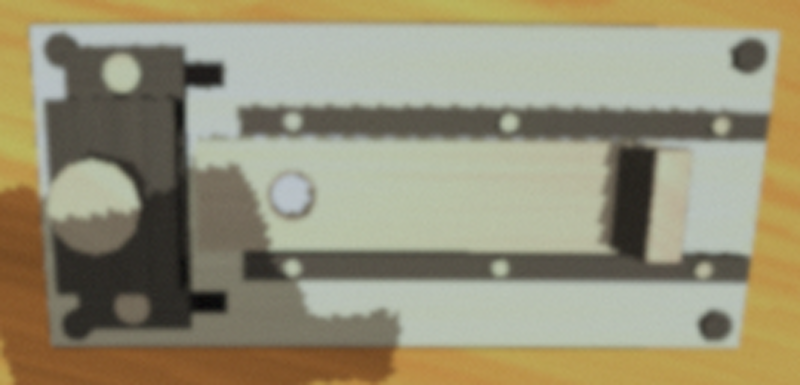

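```bash
cat >> h.py <<'E'
YAW=104.7; JX=np.array([np.cos(np.radians(YAW)),np.sin(np.radians(YAW))]); O=np.array([.5612,.0783]); RPY=[180,0,YAW-90]
def J(x,z): return [*(O+x*JX),z]
def jx(): return float((np.array(robot.current_tool_pos())[:2]-O)@JX)
E
python3 - <<'E'
from h import *
t=lambda:round(robot.current_time_s(),2)
hits=[]
for s,e in [(.005,.050),(.125,.080)]:
    robot.move_to(J(s,.12),RPY)
    if robot.line_to(J(s,.053),velocity=.15,f_stop=8): print("early"); break
    h=robot.line_to(J(e,.053),velocity=.03,f_stop=5)
    hits.append(jx()); print(h,hits[-1],robot.current_contact_force(),t())
    robot.line_to(J(s,.053)); robot.line_to(J(s,.12),velocity=.25)
print(np.mean(hits),t())
E
```

```text
True 0.04155130859200921 [-0.3092672  -0.83469692  3.91590824] 6.14
True 0.0928705537942639 [-0.49530751  1.56878607  3.33845208] 9.15
0.06721093119313655 9.93
```

Run:
```python
from h import *
PX=.0672
robot.move_to(J(-.0842,.13),RPY); fingers.gripper_to(.5)
if robot.line_to(J(-.0842,.056),velocity=.15,f_stop=10): print("EARLY",pose())
else:
    fingers.gripper_to(0,30); g=robot.current_finger_gap(); print("gap",g*85,jx(),robot.current_contact_force())
    if g*85>6:
        print("hit",robot.line_to(J(PX-.1,.056),velocity=.04,f_stop=25),jx(),robot.current_contact_force(),robot.current_finger_gap()*85)
p=pose(); im=vision.grab_frame("wrist"); cv2.imwrite("pics/w1.png",im[:,:,::-1]); print(robot.current_time_s())
```

```text
gap 8.697449219120147 -0.08378416998768433 [-0.39232001  0.98914406  4.75610359]
hit False -0.03763842501604696 [ 1.61396515 -4.15868737  6.26448316] 8.990254958384638
13.7833
```

Run:
```python
from h import *
robot.pause(.3); print(jx(),robot.current_tool_pos(),J(-.0328,.056),robot.current_contact_force(),robot.current_finger_gap()*85)
p=pose(); im=vision.grab_frame("wrist"); cv2.imwrite("pics/w1.png",cv2.resize(im[100:480,100:540,::-1],(800,690))[:600]); print(robot.current_time_s())
```

```text
-0.03758615291071048 [0.57195364 0.0422631  0.05742099] [np.float64(0.5695232605823817), np.float64(0.04657361770895123), 0.056] [ 0.91156048 -4.69734961  5.80725276] 8.98965205888883
14.1333
```

View pics/w1.png

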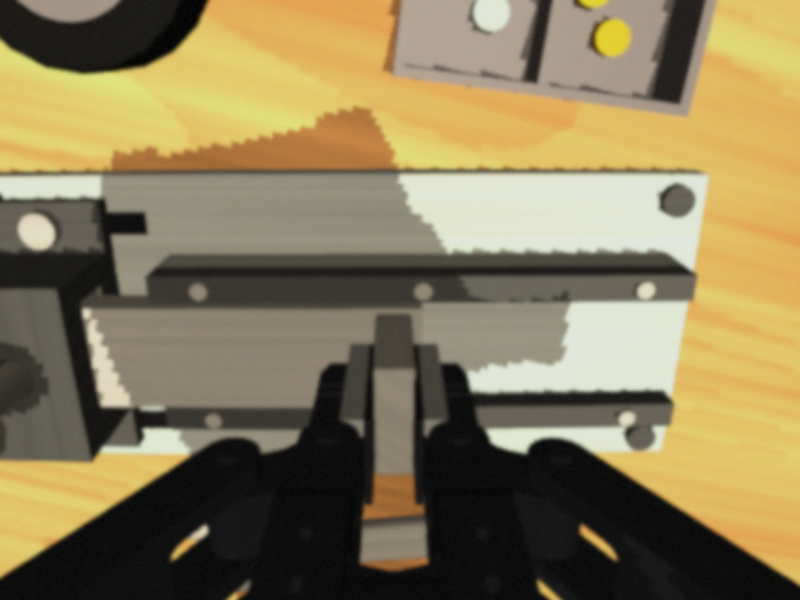

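The fingers hold the lug (at about crop (395,345)) and the tongue is under the clevis. The arm is compliant and stopped about 5 mm short, so I'll correct by the measured position.

Run:
```python
from h import *
T=.0672-.1; c=T
for i in range(6):
    e=T-jx()
    if abs(e)<.0005: break
    c+=e; robot.line_to(J(c,.056),velocity=.03); robot.pause(.15)
    print(round(c,4),round(jx(),4),robot.current_contact_force().round(1) if hasattr(robot.current_contact_force(),'round') else robot.current_contact_force())
print(robot.current_finger_gap()*85,pose(),robot.current_time_s())
```

```text
-0.028 -0.0324 [ 2.4 -5.2  5. ]
9.090002903765335 (array([0.57068729, 0.04731166, 0.0574173 ]), array([ 1.79662189e+02, -1.72971651e-01,  1.45334080e+01])) 14.5917
```

Run:
```python
from h import *
robot.line_to(J(-.0326,.056),velocity=.03); robot.pause(.15); print("before",jx(),robot.current_contact_force())
fingers.gripper_to(.35); robot.pause(.1); print("open",jx())
robot.line_to(J(-.0326,.14),velocity=.2)
fingers.gripper_to(0); robot.move_to(J(.0672,.11),RPY)
f0=np.array(robot.current_contact_force())
for zt,v in [(.060,.06),(.045,.03)]:
    h=robot.line_to(J(.0672,zt),velocity=v,f_stop=35); p=pose()
    print(h,"tip",(p[0][2]-.017).round(4),"jx",jx(),(np.array(robot.current_contact_force())-f0).round(1),round(robot.current_time_s(),2))
    if h: break
```

```text
before -0.032520736288198654 [-0.30818937  0.51281089  5.10932876]
open -0.03274292136984955
True tip 0.0501 jx 0.06621378950629964 [-1.4 -0.6  6.9] 17.66
```

Run:
```python
from h import *
h=robot.line_to(J(.0672,.040),velocity=.05,f_stop=35); print(h,pose()[0][2]-.017,robot.current_contact_force())
robot.line_to(J(.0672,.13),velocity=.15)
print(robot.current_tool_pos(),robot.current_time_s())
robot.move_to([0.475,0.09,0.16],RPY); p=pose(); im=vision.grab_frame("wrist"); np.save("w2.npy",np.array(p))
cv2.imwrite("pics/w2.png",cv2.resize(im[20:260,120:540,::-1],(800,457)))
for l in ["pin","link_lug"]: print(l,[(round(d["p"],2),[round(float(v),1) for v in d["rect"]]) for d in recognise(l,"wrist")])
top=vision.grab_frame("scene"); cv2.imwrite("pics/s2.png",cv2.resize(top[190:290,290:410,::-1],(720,600),interpolation=cv2.INTER_CUBIC))
```

```text
True 0.050150432849605686 [-1.68154639 -0.23682798  8.53372053]
[0.54364641 0.14276562 0.12905131] 18.4917
pin [(0.71, [266.4, 129.4, 35.1, 32.6])]
link_lug [(0.86, [603.7, 201.5, 72.6, 80.8]), (0.85, [329.4, 129.3, 193.4, 58.3]), (0.84, [477.8, 335.7, 79.8, 87.0])]
```

View pics/w2.png

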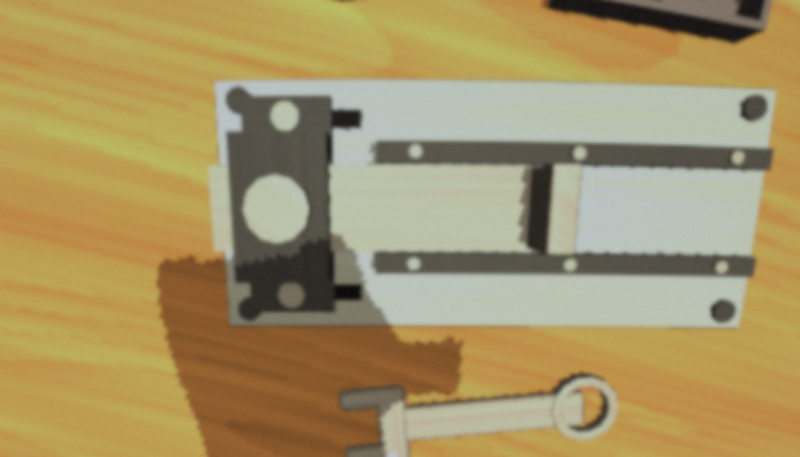

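View pics/s2.png

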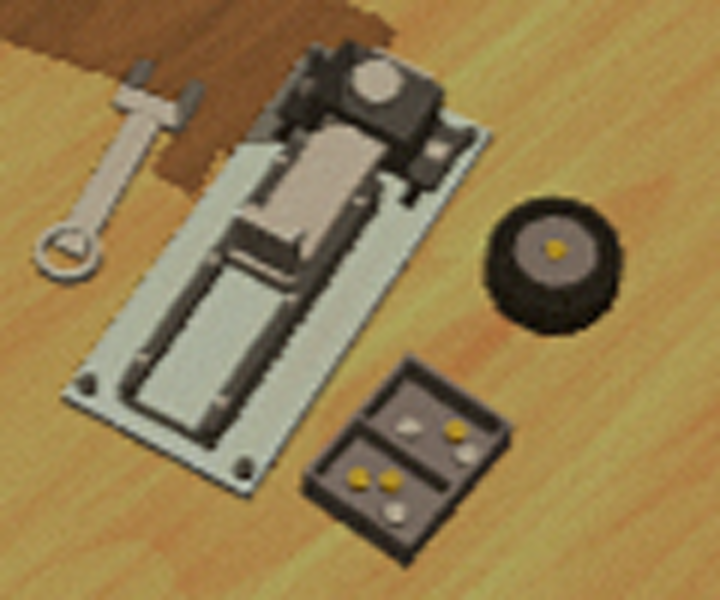

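In the wrist crop the pin head at (276,208) is on the clevis, with the tongue passing through it. In the scene crop the head at (378,80) sits low on the clevis. The fingertips stopped twice at 50.1 mm, which is the height given for a seated head, and the robot is clear.

```bash
python3 -c "
from station import workorder
print(workorder.close_job())"
```

```text
the job is handed in; nothing more can be done
None
```

The link is lined up in the clevis, the pin is pressed home with its head on the clevis (tips stopped at 50.1 mm; 50 is home), and the job was handed in at about 20 s of the 48 s, with the robot clear and the bystanders left alone.

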